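# Switch on the work lamp through its switch guard

## Task

Switch the black work lamp on: reach down through the window in the steel guard on its top and push the chrome toggle from the lens side fully over to its other stop, at the handle side. Do not touch the guard, neither going in nor coming out, and do not lift, tip or shove the lamp. Leave the things lying in front of it alone and finish with the robot clear.

Things in the scene. Friction and masses are not known exactly. Their poses are not given: they have to be found in the camera images.
- lamp: Black battery work lamp standing loose on the desk, about 1.6 kg. Housing 160 (its x) x 140 (its y) x 75 mm high. Origin at the centre of the housing's underside, on the desk; z up. The clear lens with its LEDs is on its -x face; the grey battery pack and a wire carrying handle stand out of its +x face to x = 134 mm and up to 81 mm high.
- guard: Steel guard cage fixed on top of the lamp round the toggle, outside 134 (x) x 98 (y) mm, from 75 to 128 mm above the desk, with a flat 4 mm top plate (12 mm wide strips) that has one rectangular window, 110 mm along the lamp's x and 74 mm along its y. Its sides are closed by bars with gaps under 20 mm. Its origin and axes are those of the lamp. It must not be touched.
- guard_window (a point): Centre of the guard's window, at the upper face of the top plate, 128 mm above the desk; axes those of the lamp (x along the window's 110 mm, from the lens to the handle).
- toggle_pivot (a point): Pivot of the toggle on the lamp, 76 mm above the desk, 15 mm from the window's centre towards the handle (+x of the lamp), on the window's centre line; axes those of the lamp.
- toggle_tip (a point): Centre of the 11 mm ball at the tip of the toggle, an 8 mm chrome rod, 38 mm from the pivot. Moves with the toggle; at both stops it is 110 mm above the desk, at most 114 mm between them.
- toggle (a joint): Angle of the toggle in rad: 0 leaning 0.45 rad from upright to the lens side (off stop), 0.9 leaning 0.45 rad to the handle side (on stop). It starts at 0 to 0.15. It swings in the lamp's x-z plane and stays where it is left; about 1.5 N at the tip moves it.
- bit_case: Yellow plastic drill bit case, 130 x 85 x 30 mm, lying flat in front of the lamp; origin at the centre of its underside. Leave alone.
- hinge: Stainless butt hinge, open and flat, 90 x 74 mm, leaves 4 mm, barrel 10 mm along its x; origin at the centre of its underside. Leave alone.
- dowel: Wooden dowel, 16 mm diameter, 140 mm long along its x, lying; origin on the desk under its middle. Leave alone.
- screwdriver: Orange-handled screwdriver, about 160 mm long along its x, lying. Leave alone.

How it is judged:
On the way, in this order (a step that is already met when the one before it is completed fails the run):
1. the fingers push the toggle and it passes upright (contact force between the fingers and toggle above 0.1 N and value of joint toggle between 0.45 and 0.78 rad).
2. the toggle is fully over at the handle side (value of joint toggle above 0.8 rad), for 0.1 s.
At the end, for the whole second after the job is handed in: The toggle stands at 0.8 rad or more (stop at 0.9), the lamp stands upright and at rest within 25 mm of where it was, and the bit case, hinge, dowel and screwdriver are within 25 mm of where they were (value of joint toggle above 0.8 rad and distance of each of lamp, guard_window, bit_case, hinge, dowel, screwdriver from where it was at the start of the episode below 0.025 m and angle between lamp's own z axis and vertical below 0.05 rad and linear speed of lamp below 0.01 m/s); the robot touches nothing.
It fails at once if the robot touches the guard (over 0.3 N) (contact force between any of the arm, the fingers and guard above 0.3 N).
It fails at once if the lamp is lifted more than 8 mm (height (world z) of lamp above 0.008 m).
It fails at once if the lamp is tipped more than 0.12 rad (angle between lamp's own z axis and vertical above 0.12 rad).
It fails at once if the lamp is shoved more than 25 mm (distance of any of lamp, guard_window from where it was at the start of the episode above 0.025 m).
It fails at once if the bit case, hinge, dowel or screwdriver is moved more than 25 mm (distance of any of bit_case, hinge, dowel, screwdriver from where it was at the start of the episode above 0.025 m).
It also fails if it takes over 32 s, if anything falls off the work surface, if the arm or the gripper's body presses on something with over 40 N, if the wrist force passes 120 N, or if a joint passes its speed limit or range.

## Robot

A 6-joint arm with a two-finger parallel gripper is mounted at the origin on the work surface. World frame = base frame: x ahead of the robot, y to its left, z up, the work surface at z = 0. Lengths are in m, angles in rad, forces in N, time in s.
With the tool pointing down it reaches from about 0.275 to 0.85 m from the base axis. Payload 19 kg.
Tool frame: the origin (TCP) lies between the finger pads; the fingertips stand 11 mm ahead of it and the grasp point (between the pads) lies 8 mm behind it (env.tip_extent is the distance from the TCP to the fingertips, in m); x points along the fingers, z is the direction in which the jaws open and shut, and the axes are right-handed (so a half turn about x gives the same grasp; the last joint's range is limited). The gripper opens to 85 mm and grips with 20 to 120 N. Pads are 22 mm wide; open, the fingers measure 114 mm over their backs; the gripper's body (76 mm by 85 mm) begins 54 mm behind the grasp point. The pads swing forward as they close: fully open they stand 13 mm farther back than shut.
Start: joints at [-1.273, 0.15, 1.437, -0, 1.554, -0.134], TCP at [0.241, -0.522, 0.242] pointing down, gripper open.
Joint ranges: [-2.8, 2.8], [-0.68, 2.1], [0.12, 2.68], [-1.39, 4.53], [0.16, 2.79], [-2.81, 2.81]. Speed limits (rad/s): [1.89, 1.89, 2.22, 3.01, 3.01, 3.01].

## Interface

Orientations are given as a unit quaternion [x, y, z, w].
In Python, from bench import env, vision gives the robot as it stands. The module is installed in compiled form; this text tells all that it offers.
- The arm moves only by the tool play_rows, never from a script. Its argument "moves" is text: rows parted by semicolons, each of 7 numbers parted by spaces: the shift along the tool's x, y, z in cm, then the turn, a rotation vector about the tool's x, y, z in rad, then the finger opening in cm, from 0 to 8.54. In form: x y z rx ry rz jaw; .... A call has exactly 8 rows; each row is the pose to reach, as a shift and turn from the pose commanded when the call began, along the tool's axes at that moment; what a row does not reach only later rows make up. A row lasts 1/8 s, in which the tool goes at most 62.5 mm and 10.7 degrees, less where a joint would pass 70% of its speed; a pose out of reach is approached as far as the arm can. A call with a gripper value outside its range is refused whole. The fingers move at their own pace and stop on an object; the grip force is fixed at half the most. Time passes only in rows, so rows that repeat a pose let the fingers close, or fill a call up. It gives the time, the measured TCP pose, the force and the opening at its end, in the units of the state.
- env.sense(): the state, without advancing time (a new reading comes with each control period).
- vision.get_image(name): name is "side" or "top" or "wrist"; returns the picture (420x560x3 uint8, red, green, blue); there is no depth.
- vision.camera_model(name): a dict with "vfov" (degrees; the focal length in pixels is half the picture's height over the tangent of half this angle, whatever the lens; pixels are square), "cx", "cy" (the principal point, pixels), "pose" (4x4, takes a point from camera to world coordinates). Camera axes: x right, y down, z forward; pixel columns grow to the right and rows downward; lengths in m; the calibration is good to about 2 mm. A picture is of the moment at which its call begins: read the wrist's pose just before it. camera_model takes no time and is no camera call; for the wrist camera it gives the pose at the moment of the call.
- env.close_job(): hands the job in, once; it reports no verdict.
The state is a dict: "time": time; "joint_pos": joint angles; "qd": joint speeds; "joint_efforts": joint torques, N m; "position": TCP position; "tcp_rot": TCP orientation; "force": force on the tool from outside, world axes, zero at the start; "torque": the same for the moment, N m; "finger_gap": opening from 0.0 (shut) to 1.0 (fully open).
Only numpy, scipy, OpenCV 4.12 (cv2) and the standard library are available. Lean on these libraries where they do the work, as an engineer would, in place of code of your own. Each camera call takes 0.05 s, during which the arm holds its last target. There are 200 camera calls.

## Working session

There is one attempt and no reset: what is moved stays moved. The work goes in short steps, Python scripts to look and compute and a tool call to move; the robot and the scene stay as the last step left them, time stands still between calls to the robot, and variables do not carry over. Pictures are saved under pics/ and viewed, on a budget of 10 in all, crops included, one or two more only if the job needs it, and the job is handed in when it is done.

Besides the shell and the picture viewer there is one more tool, called after "Request:" as a command line: name --argument value ..., lists and objects as JSON in quotes. play_rows: Moves the arm, as the interface text tells. Its arguments: {"type":"object","properties":{"moves":{"type":"string"}},"required":["moves"]}

```bash
mkdir -p pics; python3 - <<'E'
from bench import env, vision
import cv2, numpy as np
s=env.sense(); print(s['time'],s['position'],s['tcp_rot'],s['finger_gap'],env.tip_extent)
for n in ['top','side']:
    im=vision.get_image(n); cv2.imwrite(f'pics/{n}0.png',im[:,:,::-1]); m=vision.camera_model(n); print(n,m)
E
```

```text
0.0 [ 0.24055196 -0.52202018  0.24167097] [ 0.38154231  0.59584164 -0.38099754  0.59517987] 0.996378246781937 0.011
top {'vfov': 44.03559773675967, 'cx': 278.9985123669873, 'cy': 205.7073360159448, 'pose': array([[ 0.029114  , -0.99411241,  0.10436901,  0.40343789],
       [-0.99920323, -0.02609238,  0.03020101, -0.01232199],
       [-0.02729996, -0.10516513, -0.99407998,  1.24647953],
       [ 0.        ,  0.        ,  0.        ,  1.        ]])}
side {'vfov': 48.79185752505836, 'cx': 272.04798906292757, 'cy': 216.90887880150518, 'pose': array([[-9.99720800e-01, -2.36276993e-02, -2.33430757e-04,
         5.03571308e-01],
       [-1.26732696e-02,  5.44509219e-01, -8.38659108e-01,
         8.98333579e-01],
       [ 1.99426904e-02, -8.38421995e-01, -5.44656632e-01,
         6.63373230e-01],
       [ 0.00000000e+00,  0.00000000e+00,  0.00000000e+00,
         1.00000000e+00]])}
```

View pics/top0.png

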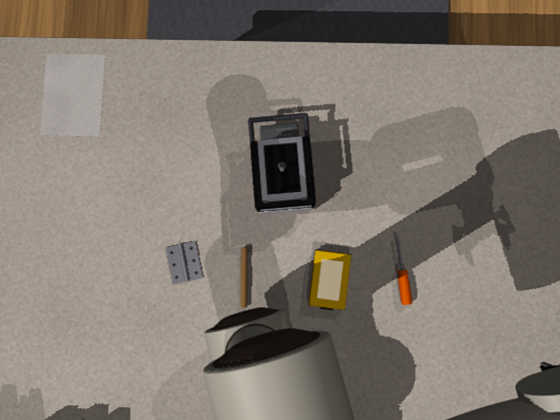

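View pics/side0.png

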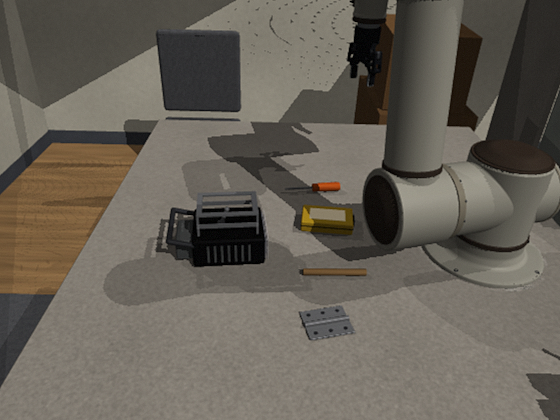

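The top view has the lamp at about (283,165), with the handle away from the robot, the guard window around it and the toggle ball near (282,167). The loose objects lie between the lamp and the base. Next I measure the guard from an enlarged crop.

```bash
cat > h.py <<'E'
import numpy as np, cv2
from bench import env, vision
def ray(m,u,v,H=420):
    f=H/2/np.tan(np.radians(m['vfov'])/2); P=np.array(m['pose'])
    return P[:3,3], P[:3,:3]@np.array([(u-m['cx'])/f,(v-m['cy'])/f,1.])
def onplane(m,u,v,z):
    o,d=ray(m,u,v); return o+d*(z-o[2])/d[2]
def proj(m,p):
    P=np.array(m['pose']); c=P[:3,:3].T@(np.array(p)-P[:3,3]); f=210/np.tan(np.radians(m['vfov'])/2)
    return np.array([m['cx']+f*c[0]/c[2], m['cy']+f*c[1]/c[2]])
E
python3 - <<'E'
from h import *
im=cv2.imread('pics/top0.png'); m=vision.camera_model('top')
c=im[105:220,235:330]; g=cv2.cvtColor(c,cv2.COLOR_BGR2GRAY)
big=cv2.resize(c,None,fx=5,fy=5,interpolation=cv2.INTER_CUBIC); cv2.imwrite('pics/crop.png',big)
# steel plate: mid grey within black housing
np.set_printoptions(linewidth=250)
print(g[28:110:4,14:86:2])
E
```

```text
[[ 76  41  34 130 127 114  71  69  70  69  70  70  70  69  70  69  40  33  35  36  36  35  34  35  34  54  58  61  18  25  49  80  80  81  83  83]
 [ 95  44  23 122 124 112  72  72  71  70  70  71  57  42  33  34  37  44  60  67  77  95 104 107 105 109  89  12   6   4  31  84  81  78  79  81]
 [113  28  12  31  69  93  91  95  95  95  95  95  94  94  93 108 115 115 116 116 117 119 118 117 113 113  99   9  11  13   9  87  83  76  77  66]
 [103   8  12   9  38  94  93  66  36  32  28  17  14  13  10   4   5   3   8  12  10  10  10   6  85 114 114  25  12  13   5  50  61  57  59  59]
 [117  15  10   7  25  95  96  68   8   8   6   5  10  12  10   9   6   7   7  13  13  11  11   4  80 115 114  41  12  13   8  44  61  61  59  60]
 [120  24   7  10  13  96  95  74   8   6   4   4  10  11  11   7   5   7   6  13  11  12  11   8  47 115 116  77  10  12   9  37  63  62  60  60]
 [122  25   8  11  11  84  95  87  12  11   5   6  10  10  10  10   6   8   6   8  12  12  11  11  29 116 117  85  11  12  10  16  63  59  61  63]
 [114  61   8  11  11  77  96  96  21  11   6   5  11  11  11   8  10  
[... 1287 characters left out ...]
96  97  95  96  95  96  95  96  96  96  99  98  98  98  90  88  92  89  77  65  63  31   8  12  10  41  62  60]
 [119 124 118  14  12  14  12  50  56  53  50  52  43  37  34  24  16  16  12   9  11  11  11  10  10  11   8  11  12  14  14  14  13  21  65  63]
 [121 118 122  25  12  12  11  10  11  13  12  14  12  10  10  11   8   9   6   5   3   4   5   9  11  15  23  29  46  54  69  57   1  52  58  64]
 [113 116 116  94   6  17  53  78 107 108 109 108 102  96  93  86  76  72  62  78 147 135 118 133 119 110 121 116 121 116 121 122 134 124 138 133]
 [117 117 117 123 118 132 125 121 114 113 112 115 117 118 116 116 117 117 117 122 121 124 121 120 127 120 116 130 130 118 151 158 152 162 155 157]]
```

View pics/crop.png

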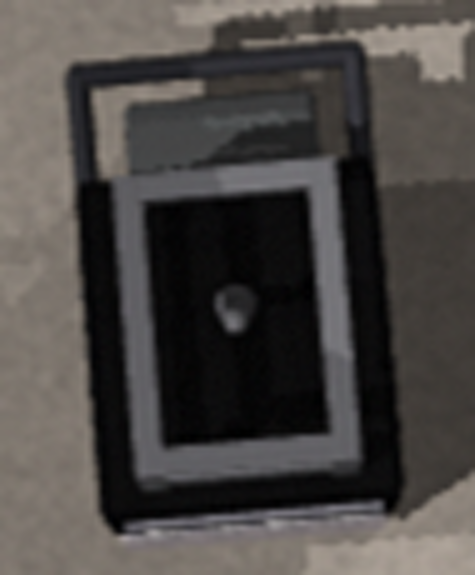

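The crop shows the window as a dark rectangle with corners at crop pixels (147,202), (307,189), (328,433) and (166,443), and the ball at (238,308). I'll fit the window contour and cast rays.

```bash
python3 - <<'E'
from h import *
b=cv2.imread('pics/crop.png',0); m=vision.camera_model('top')
mask=(b<50).astype(np.uint8)
mask[:, :]=mask
n,lab,st,ce=cv2.connectedComponentsWithStats(mask,connectivity=4)
k=lab[380,200]; print(st[k])
cs,_=cv2.findContours((lab==k).astype(np.uint8),cv2.RETR_EXTERNAL,cv2.CHAIN_APPROX_NONE)
cont=max(cs,key=cv2.contourArea)[:,0,:]+0.5
f=lambda x,y:(235+(x)/5-0.5,105+y/5-0.5)
W=np.array([onplane(m,*f(x,y),0.128)[:2] for x,y in cont])
r=cv2.minAreaRect((W*1000).astype(np.float32)); print('win rect mm',r)
man=[(147,202),(307,189),(328,433),(166,443)]
C=np.array([onplane(m,*f(x,y),0.128)[:2] for x,y in man]); print(C, C.mean(0))
d=(C[0]+C[1]-C[2]-C[3])/2; print('len',np.linalg.norm(d),'yaw',np.arctan2(d[1],d[0]))
e=(C[0]+C[3]-C[1]-C[2])/2; print('wid',np.linalg.norm(e),np.arctan2(-e[0],e[1]))
t=onplane(m,*f(238,305),0.112); print('tip',t)
yaw=np.arctan2(d[1],d[0]); R=np.array([[np.cos(yaw),np.sin(yaw)],[-np.sin(yaw),np.cos(yaw)]])
print('tip in lamp',R@(t[:2]-C.mean(0)))
# side-view window projection check
ms=vision.camera_model('side')
ctr=C.mean(0)
for sx,sy in [(67,49),(67,-49),(-67,-49),(-67,49)]:
    print(proj(ms,np.r_[ctr+R.T@np.array([sx,sy])/1000,0.128]))
s=cv2.imread('pics/side0.png')[180:275,155:275]; cv2.imwrite('pics/sc.png',cv2.resize(s,None,fx=5,fy=5,interpolation=cv2.INTER_CUBIC))
E
```

```text
[  144   189   186   259 40210]
win rect mm ((603.9425659179688, 18.33800506591797), (109.38874816894531, 73.25153350830078), 6.518486022949219)
[[ 0.65419322  0.0587196 ]
 [ 0.66160948 -0.01133531]
 [ 0.55394106 -0.02321884]
 [ 0.54776654  0.04701919]] [0.60437757 0.01779616]
len 0.10769506945908493 yaw 0.10971399200792559
wid 0.07047484961034808 0.0965729071014411
tip [0.61226267 0.01788198 0.112     ]
tip in lamp [ 0.00784708 -0.00077807]
[195.6381124  215.06927698]
[197.37243866 192.03343897]
[255.55237037 190.23672703]
[258.61450665 212.83960935]
```

View pics/sc.png

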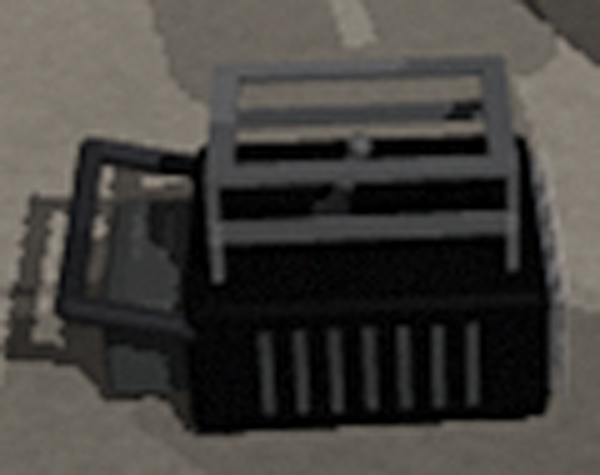

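The window fit gives 109.4 x 73.3 mm against 110 x 74. The centre is at (0.604, 0.018) and the yaw is about 0.113, and the side view agrees within 2 px. The ball is near lamp x = +3 mm, which fits the starting range. I'll enter on the lens side with the fingers shut, first moving above the window.

```bash
cat >> h.py <<'E'
from scipy.spatial.transform import Rotation as Ro
CTR=np.array([0.604,0.018]); YAW=0.113
def target(lx,ly,z,zdir):   # lamp coords mm; zdir +1/-1: tool z along +-lamp y ; 'x': along lamp x
    c,s=np.cos(YAW),np.sin(YAW); ex=np.array([c,s,0]); ey=np.array([-s,c,0])
    Z={1:ey,-1:-ey,2:ex,-2:-ex}[zdir]; X=np.array([0,0,-1.]); Y=np.cross(Z,X)
    p=np.r_[CTR,z]+(ex*lx+ey*ly)/1000
    return p,Ro.from_matrix(np.c_[X,Y,Z])
def move(lx,ly,z,zdir):
    s=env.sense(); R0=Ro.from_quat(s['tcp_rot']); p,R=target(lx,ly,z,zdir)
    d=R0.inv().apply(p-s['position'])*100; return d.round(2),(R0.inv()*R).as_rotvec().round(3)
def lamp():
    s=env.sense(); c,n=np.cos(YAW),np.sin(YAW); d=(s['position'][:2]-CTR)*1000
    return s['time'],np.round([c*d[0]+n*d[1],-n*d[0]+c*d[1],s['position'][2]*1000],1),np.round(s['force'],2),s['finger_gap']
E
python3 - <<'E'
from h import *
s=env.sense(); print(s['time'],Ro.from_quat(s['tcp_rot']).as_matrix().round(3))
for z in (1,-1,2,-2): print(z,move(-33,0,0.24,z))
print(proj(vision.camera_model('wrist'),s['position']))
E
```

```text
0.1 [[-0.     0.908  0.419]
 [ 0.001  0.419 -0.908]
 [-1.     0.    -0.001]]
1 (array([  0.22,  52.48, -34.87]), array([-2.823e+00, -0.000e+00, -1.000e-03]))
-1 (array([  0.22,  52.48, -34.87]), array([ 0.319, -0.001,  0.   ]))
2 (array([  0.22,  52.48, -34.87]), array([-1.252e+00, -1.000e-03, -1.000e-03]))
-2 (array([  0.22,  52.48, -34.87]), array([ 1.89e+00, -1.00e-03,  1.00e-03]))
[285.65943142 283.12519921]
```

Request:
play_rows --moves "0 4.7 -3.1 0.03 0 0 0; 0 9.4 -6.2 0.06 0 0 0; 0 14.1 -9.4 0.09 0 0 0; 0 18.8 -12.5 0.12 0 0 0; 0 23.5 -15.6 0.15 0 0 0; 0 28.2 -18.7 0.18 0 0 0; 0 32.9 -21.9 0.21 0 0 0; 0 37.6 -25 0.24 0 0 0"

```text
time: 1.1
position: [0.4781, -0.136, 0.2422]
tcp_rot: [0.45, 0.545, -0.45, 0.545]
force: [0.9, -0.2, 0.3]
finger_gap: 0.001
```

```bash
python3 - <<'E'
from h import *
print(lamp(), move(-33,0,0.22,-1))
E
```

```text
(1.1, array([-142.5, -138.8,  242.2]), array([ 0.89, -0.16,  0.32]), 0.0005009951568858118) (array([  2.22,  12.  , -12.99]), array([ 0.078, -0.   ,  0.   ]))
```

Request:
play_rows --moves "0 3 -3.2 0.03 0 0 0; 0 6 -6.5 0.05 0 0 0; 0 9 -9.8 0.07 0 0 0; 1 11 -12 0.078 0 0 0; 2 12 -13 0.078 0 0 0; 2.2 12 -13 0.078 0 0 0; 2.2 12 -13 0.078 0 0 0; 2.2 12 -13 0.078 0 0 0"

```text
time: 2.1
position: [0.5703, 0.0118, 0.2209]
tcp_rot: [0.471, 0.527, -0.471, 0.528]
force: [0.1, 1.0, -0.3]
finger_gap: 0.0
```

```bash
python3 - <<'E'
from h import *
print(lamp(), move(-33,0,0.17,-1))
m=vision.camera_model('wrist'); im=vision.get_image('wrist')
mt=vision.camera_model('top'); it=vision.get_image('top')
cv2.imwrite('pics/w1.png',np.hstack([cv2.resize(im,(400,300)),cv2.resize(it[90:225,195:375],(400,300))])[:,:,::-1])
cv2.imwrite('pics/w1full.png',im[:,:,::-1])
ex=np.array([np.cos(YAW),np.sin(YAW)]); ey=np.array([-ex[1],ex[0]])
print(np.array(m['pose']).round(3))
for sx,sy in [(55,37),(55,-37),(-55,-37),(-55,37)]:
    print(sx,sy,proj(m,np.r_[CTR+(ex*sx+ey*sy)/1000,0.128])*400/560)
E
```

```text
(2.1, array([-34.2,  -2.3, 220.9]), array([ 0.1 ,  1.  , -0.29]), 0.00016137116105638524) (array([ 5.09,  0.11, -0.24]), array([-0.   ,  0.   , -0.001]))
[[ 0.113 -0.944 -0.311  0.651]
 [-0.994 -0.108 -0.035  0.023]
 [-0.001  0.313 -0.95   0.353]
 [ 0.     0.     0.     1.   ]]
55 37 [161.99303914  64.77581279]
55 -37 [240.96892517  64.80499289]
-55 -37 [235.45515303 172.32364648]
-55 37 [167.54675508 172.2798734 ]
```

View pics/w1.png

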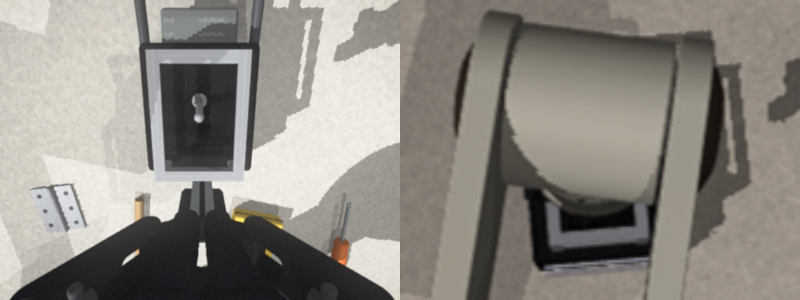

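The wrist view puts the window corners at (160,64), (240,64), (236,170) and (166,171). These match the predictions to 1–2 px, so the lamp pose holds. Next I check the toggle and finger geometry on a close crop.

```bash
python3 - <<'E'
from h import *
m=vision.camera_model('wrist'); im=cv2.imread('pics/w1full.png')
ex=np.array([np.cos(YAW),np.sin(YAW)]); ey=np.array([-ex[1],ex[0]])
P=lambda x,z,y=0: proj(m,np.r_[CTR+(ex*x+ey*y)/1000,z/1000])
o=np.array([205,75])
f=lambda p: ((p-o)*4).round(0)
for a in (0,.1,.15): 
    t=a-.45; print(a, f(P(15+38*np.sin(t),76+38*np.cos(t))))
print('pivot',f(P(15,76)))
s=env.sense()['position']; R=Ro.from_quat(env.sense()['tcp_rot']).as_matrix()
for dz in (-.0145,.0145):
  for dy in (-.011,.011): print('tipcorner',f(proj(m,s+R@[.011,dy,dz])))
cv2.imwrite('pics/w1c.png',cv2.resize(im[75:300,205:370],None,fx=4,fy=4)[:, :][:,:660][:600] if 0 else cv2.resize(im[75:290,205:370],None,fx=2.5,fy=2.5))
E
```

```text
0 [310. 376.]
0.1 [310. 360.]
0.15 [310. 351.]
pivot [310. 269.]
tipcorner [214. 856.]
tipcorner [210. 704.]
tipcorner [436. 857.]
tipcorner [441. 704.]
```

View pics/w1c.png

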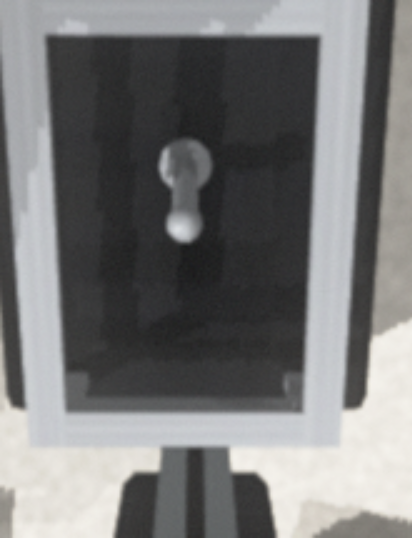

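The ball at crop (184,224) fits a toggle angle of about 0.11. The fingertips are where predicted, ahead of the window's lens-side edge. I centre above the window, then descend partway.

Request:
play_rows --moves "0 0.2 -0.1 0 0 0 0; 0 0.4 -0.25 0 0 0 0; 2 0.4 -0.25 0 0 0 0; 4 0.4 -0.25 0 0 0 0; 5.5 0.4 -0.25 0 0 0 0; 6.4 0.4 -0.25 0 0 0 0; 6.5 0.4 -0.25 0 0 0 0; 6.5 0.4 -0.25 0 0 0 0"

```text
time: 3.2
position: [0.5744, 0.0156, 0.1559]
tcp_rot: [0.471, 0.527, -0.471, 0.528]
force: [1.3, 0.4, -0.6]
finger_gap: -0.005
```

```bash
python3 - <<'E'
from h import *
print(lamp(), move(-30,0,0.111,-1))
m=vision.camera_model('wrist'); im=vision.get_image('wrist')
cv2.imwrite('pics/w2.png',im[:,:,::-1])
E
```

```text
(3.2, array([-29.6,   1. , 155.9]), array([ 1.35,  0.42, -0.63]), -0.0047646204560243734) (array([ 4.49, -0.04,  0.1 ]), array([ 0.001,  0.   , -0.001]))
```

View pics/w2.png

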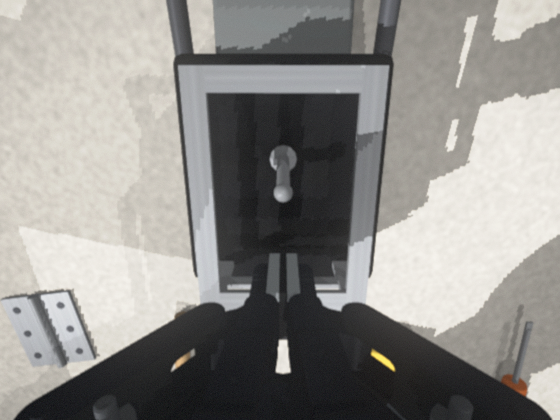

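The fingers are at about (284,255) and the window is centred at column 283, so they are centred over it with room to the toggle ball at (283,193). I go down to tip height 0.10.

Request:
play_rows --moves "0.5 0.1 0 0 0 0 0; 1.2 0.1 0 0 0 0 0; 2 0.1 0 0 0 0 0; 2.8 0.1 0 0 0 0 0; 3.6 0.1 0 0 0 0 0; 4.2 0.1 0 0 0 0 0; 4.5 0.1 0 0 0 0 0; 4.5 0.1 0 0 0 0 0"

```text
time: 4.25
position: [0.5751, 0.0158, 0.1102]
tcp_rot: [0.471, 0.528, -0.471, 0.528]
force: [0.0, -0.4, -0.2]
finger_gap: -0.002
```

```bash
python3 - <<'E'
from h import *
print(lamp())
E
```

```text
(4.25, array([-28.9,   1. , 110.2]), array([ 0.  , -0.39, -0.25]), -0.001977601035266279)
```

Free of contact. I push towards the handle, stopping just short of the stop.

Request:
play_rows --moves "0 0.5 0 0 0 0 0; 0 1 0 0 0 0 0; 0 1.5 0 0 0 0 0; 0 2 0 0 0 0 0; 0 2.4 0 0 0 0 0; 0 2.8 0 0 0 0 0; 0 3.2 0 0 0 0 0; 0 3.5 0 0 0 0 0"

```text
time: 5.25
position: [0.6101, 0.0198, 0.1102]
tcp_rot: [0.471, 0.528, -0.471, 0.528]
force: [-2.5, -0.5, 0.4]
finger_gap: 0.001
```

Request:
play_rows --moves "0 0.05 0 0 0 0 0; 0 0.1 0 0 0 0 0; 0 0.15 0 0 0 0 0; 0 0.2 0 0 0 0 0; 0 0.25 0 0 0 0 0; 0 0.3 0 0 0 0 0; 0 0.35 0 0 0 0 0; 0 0.35 0 0 0 0 0"

```text
time: 6.25
position: [0.6135, 0.0201, 0.1103]
tcp_rot: [0.471, 0.528, -0.471, 0.528]
force: [-1.0, -0.6, 0.0]
finger_gap: -0.004
```

```bash
python3 - <<'E'
from h import *
print(lamp())
im=vision.get_image('wrist'); s=vision.get_image('side')
cv2.imwrite('pics/w3.png',np.hstack([im[0:300,130:430],cv2.resize(s[180:275,155:275],(379,300),interpolation=cv2.INTER_CUBIC)])[:,:,::-1])
E
```

```text
(6.25, array([  9.6,   1.1, 110.3]), array([-1.04, -0.64,  0.04]), -0.004152668528319522)
```

View pics/w3.png

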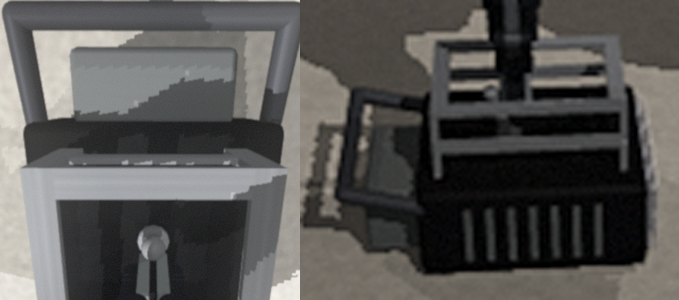

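The fingers are on the toggle and the ball has moved to the handle side, with the lamp unmoved. The force is still only 1 N, so the stop isn't reached; I push on in small steps.

Request:
play_rows --moves "0 0.05 0 0 0 0 0; 0 0.1 0 0 0 0 0; 0 0.15 0 0 0 0 0; 0 0.2 0 0 0 0 0; 0 0.2 0 0 0 0 0; 0 0.2 0 0 0 0 0; 0 0.2 0 0 0 0 0; 0 0.2 0 0 0 0 0"

```text
time: 7.35
position: [0.6154, 0.0204, 0.1103]
tcp_rot: [0.471, 0.528, -0.471, 0.528]
force: [-1.6, -0.2, -0.5]
finger_gap: 0.001
```

Request:
play_rows --moves "0 0.05 0 0 0 0 0; 0 0.1 0 0 0 0 0; 0 0.15 0 0 0 0 0; 0 0.15 0 0 0 0 0; 0 0.15 0 0 0 0 0; 0 0.15 0 0 0 0 0; 0 0.15 0 0 0 0 0; 0 0.15 0 0 0 0 0"

```text
time: 8.35
position: [0.6169, 0.0205, 0.1103]
tcp_rot: [0.471, 0.528, -0.471, 0.528]
force: [-2.1, -0.3, -1.0]
finger_gap: -0.0
```

Request:
play_rows --moves "0 0.05 0 0 0 0 0; 0 0.1 0 0 0 0 0; 0 0.15 0 0 0 0 0; 0 0.2 0 0 0 0 0; 0 0.2 0 0 0 0 0; 0 0.2 0 0 0 0 0; 0 0.2 0 0 0 0 0; 0 0.2 0 0 0 0 0"

```text
time: 9.35
position: [0.6181, 0.0207, 0.11]
tcp_rot: [0.47, 0.528, -0.471, 0.527]
force: [-8.7, -1.2, 1.3]
finger_gap: -0.001
```

```bash
python3 - <<'E'
from h import *
print(lamp())
m=vision.camera_model('wrist'); im=vision.get_image('wrist')
c=im[0:300,130:430]
cv2.imwrite('pics/w4.png',cv2.resize(c,None,fx=2,fy=2,interpolation=cv2.INTER_CUBIC)[:,:,::-1])
ex=np.array([np.cos(YAW),np.sin(YAW)]); ey=np.array([-ex[1],ex[0]])
f=lambda x,z,y=0: ((proj(m,np.r_[CTR+(ex*x+ey*y)/1000,z/1000])-[130,0])*2).round(0)
for a in (.45,.7,.8,.9): print(a,f(15+38*np.sin(a-.45),76+38*np.cos(a-.45)))
print('pivot',f(15,76),'win',f(55,128,37),f(55,128,-37),f(67,128,49),f(67,128,-49))
E
```

```text
(9.35, array([ 14.3,   1.1, 110. ]), array([-8.75, -1.23,  1.26]), -0.0013353413617062657)
0.45 [318. 571.]
0.7 [318. 532.]
0.8 [318. 516.]
0.9 [318. 499.]
pivot [316. 498.] win [128. 429.] [514. 430.] [ 58. 368.] [585. 369.]
```

View pics/w4.png

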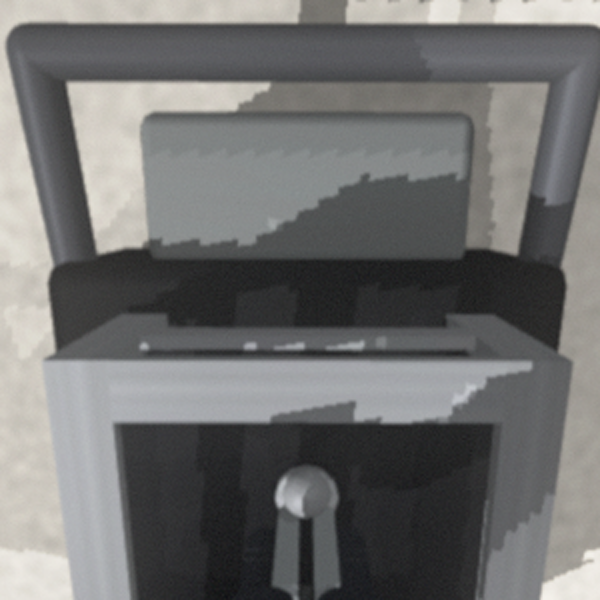

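The ball at (307,492) matches the prediction for 0.9 rad (499, less the same 6 px offset the window edge shows). The force of 8.7 N confirms the stop, and the lamp hasn't moved. I back off and then rise straight out.

Request:
play_rows --moves "0 -0.3 0 0 0 0 0; 0 -0.8 0 0 0 0 0; 0 -1.4 0.05 0 0 0 0; 0 -2 0.1 0 0 0 0; 0 -2.2 0.1 0 0 0 0; -0.7 -2.2 0.1 0 0 0 0; -2 -2.2 0.1 0 0 0 0; -3.5 -2.2 0.1 0 0 0 0"

```text
time: 10.4
position: [0.5974, 0.0173, 0.1466]
tcp_rot: [0.471, 0.528, -0.471, 0.528]
force: [0.0, -0.4, -0.0]
finger_gap: -0.001
```

Request:
play_rows --moves "-2 0 0 0 0 0 0; -5 0 0 0 0 0 0; -9 0 0 0 0 0 0; -12 0 0 0 0 0 0; -13 -3 3 0 0 0 0; -13 -6 7 0 0 0 0; -13 -8 10 0 0 0 0; -13 -8 10 0 0 0 0"

```text
time: 11.4
position: [0.5282, -0.0929, 0.2767]
tcp_rot: [0.472, 0.527, -0.471, 0.528]
force: [-0.2, 0.6, 0.7]
finger_gap: 0.002
```

Request:
play_rows --moves "0 -2 4 0 0 0 0; 0 -4 9 0 0 0 0; 0 -6 13 0 0 0 0; 0 -7 17 0 0 0 0; 0 -8 20 0 0 0 0; 0 -8 20 0 0 0 0; 0 -8 20 0 0 0 0; 0 -8 20 0 0 0 0"

```text
time: 12.4
position: [0.4727, -0.2979, 0.2756]
tcp_rot: [0.471, 0.528, -0.47, 0.528]
force: [0.1, -0.1, 0.1]
finger_gap: -0.001
```

```bash
python3 - <<'E'
from h import *
print(lamp())
a=vision.get_image('top')[:,:,::-1]; b=vision.get_image('side')[:,:,::-1]; o=cv2.imread('pics/top0.png')
cv2.imwrite('pics/end.png',np.vstack([np.hstack([cv2.resize(a,(400,300)),cv2.resize(b,(400,300))]),np.hstack([cv2.resize(o[105:220,235:330],(248,300)),cv2.resize(a[105:220,235:330],(248,300)),cv2.resize(b[180:275,155:275],(304,300))])]))
E
```

```text
(12.4, array([-166.1, -299.1,  275.6]), array([ 0.11, -0.08,  0.13]), -0.0011205633826927963)
```

View pics/end.png

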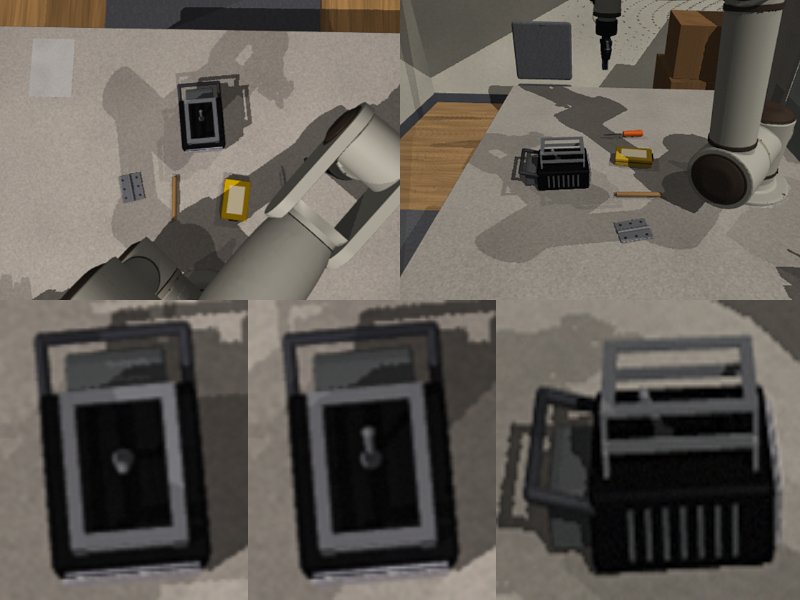

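The final view shows the toggle leaning to the handle, lamp and objects in place, and the arm well clear. One numeric check of the ball, then hand in.

```bash
python3 - <<'E'
from h import *
m=vision.camera_model('top'); p=onplane(m,281,156,.110)
print('ball lamp x mm',(p[:2]-CTR)@[np.cos(YAW),np.sin(YAW)]*1000,'expected 28 at 0.8, 31.5 at 0.9', env.sense()['force'])
env.close_job()
E
```

```text
ball lamp x mm 30.12851750416361 expected 28 at 0.8, 31.5 at 0.9 [ 0.4715373  -0.12815475 -0.47431871]
the job is handed in; nothing more can be done
```

The lamp's toggle is over at the handle-side stop and I have handed the job in; the system gave no verdict. With the fingers shut, I went down through the guard window on the lens side. I pushed the toggle across until the force rose to about 9 N, then backed off, rose straight out and moved the arm clear.

- **Toggle:** the wrist view at the stop matched 0.9 rad. After the arm withdrew, the top view put the ball at x = 30 mm from the window centre. That is between the 28 mm expected at 0.8 rad and 31.5 mm at 0.9 rad, about 0.86 rad. That reading is only good to about 2 mm, so 0.8 rad is within its error.
- **Lamp and objects:** the lamp looks unmoved in the before and after crops. The bit case, hinge and dowel look unmoved; the screwdriver is partly hidden from above but shows in place in the side view.
- **Guard:** the force readings after going in and on the way out stayed at sensor noise, about 1 N. That is coarser than the 0.3 N limit, so it cannot rule out a very light touch. By the measured poses, clearance to the window edges was over 10 mm.
- **Time:** 12.5 s of the 32 s allowed. I viewed 9 pictures.

No check failed. The wrist camera read about 2–3 mm off sideways against the calibration, which did not matter with that clearance.

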